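Bolt the equipment case shut

ROBOT

A 6-joint arm with a two-finger parallel gripper is mounted at the origin on a cart in front of the work surface, level with it; the furniture and walls round the work are solid. World frame = base frame: x ahead of the robot, y to its left, z up, the work surface at z = 0. Lengths are in m, angles in rad, forces in N, time in s.
With the tool pointing down it reaches from about 0.375 to 0.9 m from the base axis. Payload 3.1 kg.
Tool frame: the origin (TCP) lies midway between the tips of the shut fingers; the grasp point (between the pads) lies 19 mm behind it; z points along the fingers, y is the direction in which the jaws open and shut (so a half turn about z gives the same grasp; the last joint's range is limited). The gripper opens to 87 mm and grips with 3 to 60 N. Pads are 19 mm wide; open, the fingers measure 117 mm over their backs; the gripper's body (75 mm by 190 mm) begins 51 mm behind the grasp point.
Start: joints at [1.125, 0.527, 1.433, -0, 1.181, -0.178], TCP at [0.165, 0.603, 0.223] pointing down, gripper open.
Joint ranges: [-3.08, 3.08], [-0.75, 2.2], [0.22, 2.44], [-1.43, 4.57], [0, 2.65], [-2.85, 2.85]. Speed limits (rad/s): [2.79, 2.79, 3.14, 3.14, 3.14, 3.14].

INTERFACE

Orientations are given as a unit quaternion [x, y, z, w].
In Python, from rig import robot gives the robot as it stands.
- The arm moves only by the tool move_arm, never from a script. Its argument "rows" is one flat list of numbers, 7 for each row, row after row: the shift along the world's x, y, z in mm, then the turn, a rotation vector about the world's x, y, z in rad, then the closure, from 0 (fully open) to 1 (shut). A call has 1 to 12 rows; each row shifts and turns the commanded pose from where the row before left it; what a row does not reach is not made up. A row lasts 1/10 s, in which the tool goes at most 50 mm and 8.59 degrees, less where a joint would pass 70% of its speed; a pose out of reach is approached as far as the arm can. A call with a gripper value outside its range is refused whole. The fingers move at their own pace and stop on an object; "grip_force" is the grip in N (left out, the last holds). Time passes only in rows, so rows that do not move let the fingers close. It gives the time, the measured TCP pose, the force and the opening at its end, in the units of the state.
- robot.get_obs(): the state, without advancing time (a new reading comes with each control period).
- robot.camera(name): name is "side" or "top"; returns a dict with "color" (400x640x3 uint8, red, green, blue), "z_map" (400x640 float32, m along the optical axis (not along the pixel's ray), 0 where there is no reading), "camera_matrix" (3x3 intrinsics, pixels), "R" (3x3) and "t" (3): a world point X has camera coordinates R X + t. Camera axes: x right, y down, z forward; pixel columns grow to the right and rows downward; lengths in m; the calibration is good to about 2 mm. A picture is of the moment at which its call begins.
- robot.hand_in(): hands the job in, once; it reports no verdict.
Trained networks look in the newest picture that a camera, given by its name, has taken for a name from the list of things; names that differ only in an ending like _2 or _b are one class to them, and where a whole thing is asked for, a point or a joint stands for the part that bears it (a point fixed in the world has none). Each returns a list of dicts, best first, with "conf" (0 to 1); they miss things now and then, are a little off and sometimes report something else, mostly with a low value. They report only what shows in the picture. A call takes as long as a camera call.
- robot.search_frame(camera, thing): "at" ([column, row] in pixels, amid what is visible of it).
- robot.spot_point(camera, thing): "at" ([column, row] in pixels: a listed point, or the origin of a listed thing).
The state is a dict: "time": time; "q": joint angles; "joint_velocities": joint speeds; "joint_torque": joint torques, N m; "position": TCP position; "tool_rot": TCP orientation; "ft_force": force on the tool from outside, world axes, zero at the start; "moment": the same for the moment, N m; "grip_width": finger opening in m.
Only numpy, scipy, OpenCV 4.12 (cv2) and the standard library are available. Lean on these libraries where they do the work, as an engineer would, in place of code of your own. Each camera call takes 0.05 s, during which the arm holds its last target.

TASK

Bolt the plywood case shut: lift the bolt's red-knobbed handle out of its notch, slide the bolt across into the keeper until the handle is over the brass catch's notch, and drop the handle fully down into that notch, then let go. The brass catch is adjustable, so find its notch by feel and work gently, never pushing the handle against the catches with more than 15 N; leave the tape, the carton and the battery as they are.

Things in the scene. Friction and masses are not known exactly. Their poses are not given: they have to be found in the camera images.
- case: Plywood case, 184x320x60 mm, fixed. Origin at the centre of its underside, y along it, z up. The lid ends at a seam at y = +69 mm; beyond it is a fixed deck with the keeper. It carries two upright notched strips (catches), a steel one at home and a brass one that is adjustable along y, both on the -x side of the bolt and reaching at most 30 mm above the bolt's axis.
- bolt_plate: Steel base plate of the barrel bolt on the lid. Origin on the lid under the bolt's axis, level with the home notch's middle; axes parallel to the case's. The bolt's axis runs along y, 24 mm above the origin; its 8 mm thick handle rod stands out to the -x side and can drop only into a notch.
- home_notch (a point): Point on the bolt's axis (24 mm above bolt_plate's origin) beside the steel catch, which stands 17 to 21 mm to the -x side. Its notch, 12 mm wide, is centred here. Its rim from y = 6 to 40 mm is passed only with a handle reading over 0.43; its end on the -y side is higher.
- keeper (a point): Middle of the keeper staple on the deck, on the bolt's axis, 122 mm along +y from the home notch. The brass catch stands before it, 22 to 26 mm to the -x side of the axis. Its notch, 11 mm wide and 12 mm deep, is centred anywhere from 46 to 80 mm along +y from the home notch: not measured, to be felt for.
- bolt_slide (a joint): How far the bolt has slid along +y of the plate to the keeper, in m; 0 = handle in the middle of the home notch, at most 0.088. A few newtons of friction; stays where left. Just past its notch the brass catch stands 13 mm higher and stops a handle that reads under about 0.58; the handle is then 1.5 mm beyond the notch's middle.
- bolt_handle (a joint): Angle of the handle about the bolt's axis, rad; 0 = dropped fully down (the rod then points to -x and 0.45 rad above level), growing as it is lifted, to 1.15. Falls by its own weight. The rim before the brass notch holds it off at about 0.33, the steel rim at about 0.43.
- knob (a point): Centre of the red ball knob, 18 mm across, at the end of the handle, 68 mm from the bolt's axis. With the handle reading a and slide s it is at x = -0.068 cos(0.45 + a), y = s, z = 0.024 + 0.068 sin(0.45 + a) from bolt_plate's origin.
- tape: Roll of black insulating tape, 62 mm across, 19 mm high, lying loose on the lid; origin at the centre of its underside.
- carton: White and red carton, 50 x 85 x 32 mm, loose on the lid; origin at the centre of its underside.
- battery: 9 V block battery, 26 x 50 x 17 mm, loose on the bench in front of the case; origin at the centre of its underside.

How it is judged:
On the way, in this order (a step that is already met when the one before it is completed fails the run):
1. the handle is lifted clear of the home notch, before the bolt is slid (value of joint bolt_handle above 0.36 rad and value of joint bolt_slide below 0.015 m), for 0.1 s.
2. the bolt is slid across with the handle raised (value of joint bolt_slide above 0.035 m and value of joint bolt_handle above 0.25 rad), for 0.05 s.
At the end, for the whole second after the job is handed in: The bolt is shot by more than 40 mm, its handle is down in the brass catch's notch (handle reading under 0.12 rad, possible there only in the notch), and both are at rest (value of joint bolt_slide above 0.04 m and value of joint bolt_handle below 0.12 rad and velocity of joint bolt_slide between -0.01 and 0.01 m/s and velocity of joint bolt_handle between -0.1 and 0.1 rad/s); the robot touches nothing.
It fails at once if the handle is forced against a catch or other part of the case with more than 15 N (contact force between bolt_plate and case above 15 N).
It fails at once if the robot pushes on the case with more than 20 N (contact force between any of the arm, the fingers and case above 20 N).
It fails at once if the tape, the carton or the battery is shifted by more than 15 mm (distance of any of tape, carton, battery from where it was at the start of the episode above 0.015 m).
It also fails if it takes over 43 s, if anything falls off the work surface, if the arm or the gripper's body presses on something with over 40 N, if the wrist force passes 120 N, or if a joint passes its speed limit or range.

## Working session

There is one attempt and no reset: what is moved stays moved. The work goes in short steps, Python scripts to look and compute and a tool call to move; the robot and the scene stay as the last step left them, time stands still between calls to the robot, and variables do not carry over. Pictures are saved under pics/ and viewed, and the job is handed in when it is done.

Besides the shell and the picture viewer there is one more tool, called after ">>>" as name(argument=value, ...) on one line, values as JSON. move_arm: Moves the arm, as the interface text tells. Its arguments: {"type":"object","properties":{"rows":{"type":"array","items":{"type":"number"}},"grip_force":{"type":"number"}},"required":["rows"]}

```bash
ls; mkdir -p pics
cat > h.py <<'E'
import numpy as np, cv2
from rig import robot
def snap(c,name):
    d=robot.camera(c); cv2.imwrite(f'pics/{name}.png',d['color'][:,:,::-1]); return d
def px2w(d,u,v,z=None):
    K=d['camera_matrix'];R=np.array(d['R']);t=np.array(d['t'])
    if z is None: z=d['z_map'][int(round(v)),int(round(u))]
    p=np.linalg.inv(K)@np.array([u,v,1.])*z
    return R.T@(p-t)
def w2px(d,X):
    p=d['camera_matrix']@(np.array(d['R'])@np.array(X)+np.array(d['t'])); return p[:2]/p[2]
E
python3 - <<'E'
from h import *
np.set_printoptions(precision=4,suppress=True)
print(robot.get_obs())
for c in ('side','top'):
    d=snap(c,c+'0'); np.savez(c+'0.npz',**d)
    print(c,d['R'],d['t'],d['camera_matrix'])
    for n in ('bolt_plate','home_notch','keeper','knob','case','tape','carton','battery'):
        for r in robot.spot_point(c,n)[:2]: 
            print(n,r, px2w(d,*r['at']))
    for r in robot.search_frame(c,'knob')[:2]: print('sf knob',r,px2w(d,*r['at']))
E
```

```text
pics
{'time': 0.0, 'q': array([ 1.1255,  0.5284,  1.434 ,  0.    ,  1.1814, -0.1785]), 'joint_velocities': array([-0.0006, -0.0004,  0.0015, -0.0007,  0.0009,  0.0017]), 'joint_torque': array([  0.0008, -44.0031, -17.6598,   0.0633,   0.0583,  -0.0001]), 'position': array([0.1644, 0.6022, 0.2216]), 'tool_rot': array([ 0.133 ,  0.9911, -0.0011, -0.0003]), 'ft_force': array([-0.0145,  0.6397,  0.217 ]), 'moment': array([0.0173, 0.0009, 0.0166]), 'grip_width': 0.08706895417836331}
side [[ 0.9999 -0.015   0.0061]
 [ 0.0003 -0.3582 -0.9336]
 [ 0.0162  0.9335 -0.3582]] [-0.5651  0.1015  0.8943] [[386.6587   0.     311.4563]
 [  0.     386.6587 197.0073]
 [  0.       0.       1.    ]]
bolt_plate {'at': [334.1, 239.6], 'conf': 0.62} [ 0.604  -0.1685  0.0892]
home_notch {'at': [331.6, 228.7], 'conf': 0.6} [ 0.602 -0.126  0.091]
keeper {'at': [318.2, 203.6], 'conf': 0.91} [0.588  0.2259 0.0018]
keeper {'at': [333.1, 226.8], 'conf': 0.39} [ 0.6053 -0.1205  0.0925]
knob {'at': [303.5, 218.0], 'conf': 0.56} [ 0.5473 -0.1354  0.1181]
case {'at': [340.6, 256.0], 'conf': 0.95} [ 0.6161 -0.1784  0.06
[... 417 characters left out ...]
14.8106]
 [  0.     447.6571 203.3752]
 [  0.       0.       1.    ]]
bolt_plate {'at': [350.0, 172.2], 'conf': 0.77} [ 0.5934 -0.11    0.0882]
home_notch {'at': [354.1, 170.2], 'conf': 0.89} [ 0.5962 -0.1174  0.0928]
keeper {'at': [289.2, 181.5], 'conf': 0.59} [0.573  0.0057 0.0978]
knob {'at': [365.8, 194.0], 'conf': 0.76} [ 0.5456 -0.135   0.1179]
case {'at': [331.7, 172.2], 'conf': 0.55} [ 0.5921 -0.0746  0.0932]
tape {'at': [358.5, 132.1], 'conf': 0.76} [ 0.682  -0.1315  0.0616]
carton {'at': [300.4, 147.6], 'conf': 0.86} [ 0.6395 -0.0153  0.0953]
battery {'at': [406.7, 227.0], 'conf': 0.72} [ 0.4955 -0.2316  0.0196]
sf knob {'at': [360.8, 185.4], 'conf': 0.54} [ 0.5738 -0.1343  0.0583]
```

Run:
```python
import cv2
a=cv2.imread('pics/top0.png')[90:270,220:450]; cv2.imwrite('pics/top0z.png',cv2.resize(a,None,fx=3.4,fy=3.3,interpolation=cv2.INTER_CUBIC))
a=cv2.imread('pics/side0.png')[180:320,240:420]; cv2.imwrite('pics/side0z.png',cv2.resize(a,None,fx=4,fy=4,interpolation=cv2.INTER_CUBIC))
```

```text
(no output)
```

View pics/top0z.png

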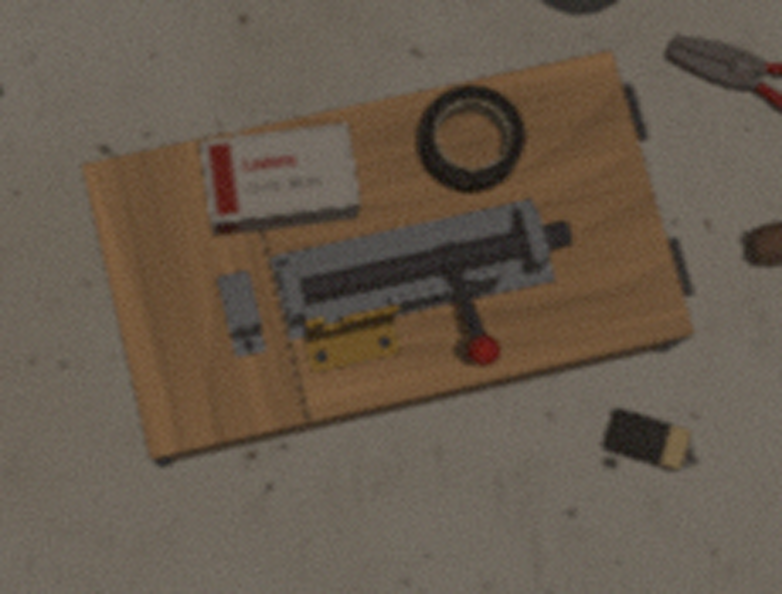

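View pics/side0z.png

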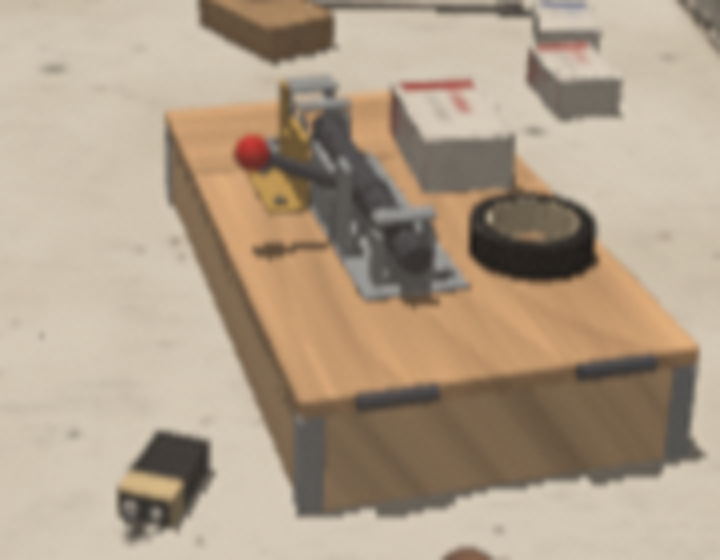

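View pics/side0.png

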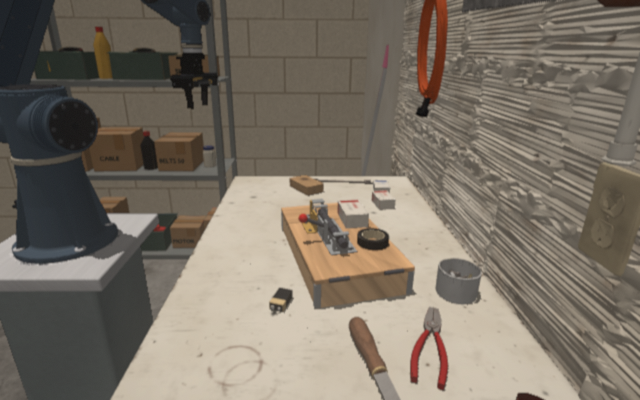

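```bash
cat >> h.py <<'E'
def ray(d,u,v,z):
    K=d['camera_matrix'];R=np.array(d['R']);t=np.array(d['t'])
    o=-R.T@t; w=R.T@np.linalg.inv(K)@np.array([u,v,1.])
    return o+w*(z-o[2])/w[2]
def redknob(d,box):
    c=d['color'].astype(int); m=((c[...,0]>1.9*c[...,1])&(c[...,0]>1.9*c[...,2])&(c[...,0]>70)).astype(np.uint8)
    x0,y0,x1,y1=box; mm=np.zeros_like(m); mm[y0:y1,x0:x1]=m[y0:y1,x0:x1]
    n,l,s,ce=cv2.connectedComponentsWithStats(mm)
    i=1+np.argmax(s[1:,4]); return ce[i],s[i]
def tri(ds,ps):
    A=[];b=[]
    for d,p in zip(ds,ps):
        R=np.array(d['R']);t=np.array(d['t']);o=-R.T@t
        w=R.T@np.linalg.inv(d['camera_matrix'])@np.array([p[0],p[1],1.]);w/=np.linalg.norm(w)
        P=np.eye(3)-np.outer(w,w);A.append(P);b.append(P@o)
    A=np.vstack(A);b=np.hstack(b);x=np.linalg.lstsq(A,b,rcond=None)[0]
    return x, np.linalg.norm(A@x-b)
E
python3 - <<'E'
from h import *
np.set_printoptions(precision=4,suppress=True)
T=dict(np.load('top0.npz'));S=dict(np.load('side0.npz'))
kt,st=redknob(T,(345,180,380,215));ks,ss=redknob(S,(290,205,318,232))
print(kt,st,ks,ss); k,e=tri([T,S],[kt,ks]);print('knob',k,e)
z=lambda u,v:(220+u/3.4,90+v/3.3)
cs=[ray(T,*z(*p),0.06) for p in [(155,460),(690,335),(613,55),(83,163)]]
for c in cs: print(c)
print([np.linalg.norm(cs[i]-cs[(i+1)%4]) for i in range(4)])
for a,b in((0,1),(3,2)):
  v=cs[a]-cs[b]; print('yaw(y axis angle from world y)',np.degrees(np.arctan2(-v[0],v[1])))
for a,b in((0,3),(1,2)):
  v=cs[b]-cs[a]; print('yaw x',np.degrees(np.arctan2(v[1],v[0])))
print(np.mean(cs,0))
E
```

```text
[362.1579 195.7368] [358 192   9   9  57] [302.6346 217.5192] [299 214   8   8  52]
knob [ 0.5442 -0.1285  0.1157] 0.002043017482571307
[0.4868 0.0516 0.06  ]
[ 0.5614 -0.2568  0.06  ]
[ 0.7368 -0.2181  0.06  ]
[0.6662 0.0959 0.06  ]
[np.float64(0.3173639338526679), np.float64(0.179636258979357), np.float64(0.3218104972260638), np.float64(0.18476258889879502)]
yaw(y axis angle from world y) 13.583763982046147
yaw(y axis angle from world y) 12.665197130483026
yaw x 13.853823957423245
yaw x 12.456396541296973
[ 0.6128 -0.0819  0.06  ]
```

>>> move_arm(rows=[21,-40.5,0,0,0,0.0276,0.5,21,-40.5,0,0,0,0.0276,0.5,21,-40.5,0,0,0,0.0276,0.5,21,-40.5,0,0,0,0.0276,0.5,21,-40.5,0,0,0,0.0276,0.5,21,-40.5,0,0,0,0.0276,0.5,21,-40.5,0,0,0,0.0276,0.5,21,-40.5,0,0,0,0.0276,0.5,21,-40.5,0,0,0,0.0276,0.5,21,-40.5,0,0,0,0.0276,0.5,21,-40.5,0,0,0,0.0276,0.5,21,-40.5,0,0,0,0.0276,0.5], grip_force=5)

```text
time: 2.2
position: [0.4176, 0.1151, 0.2229]
tool_rot: [-0.033, 0.999, 0.0, 0.001]
ft_force: [0.8, 0.4, 0.1]
grip_width: 0.0439
```

>>> move_arm(rows=[21,-40.5,0,0,0,0.0276,0.5,21,-40.5,0,0,0,0.0276,0.5,21,-40.5,0,0,0,0.0276,0.5,21,-40.5,0,0,0,0.0276,0.5,21,-40.5,0,0,0,0.0276,0.5,21,-40.5,0,0,0,0.0276,0.5,0,0,-30,0,0,0,0.5,0,0,-20,0,0,0,0.5,0,0,0,0,0,0,0.5])

```text
time: 3.1
position: [0.5407, -0.1258, 0.1699]
tool_rot: [-0.114, 0.993, 0.002, -0.003]
ft_force: [-0.8, 0.3, -0.1]
grip_width: 0.0433
```

Run:
```python
from h import *
np.set_printoptions(precision=4,suppress=True)
o=robot.get_obs();print(o)
T=snap('top','top1');S=snap('side','side1')
o=robot.get_obs()
for d,n,b in((T,'top1',(240,90,460,260)),(S,'side1',(240,120,420,300))):
    a=d['color'][b[1]:b[3],b[0]:b[2],::-1]; cv2.imwrite('pics/'+n+'z.png',cv2.resize(a,None,fx=3,fy=3,interpolation=cv2.INTER_CUBIC))
ks,ss=redknob(S,(290,205,318,232));print(ks,ss)
try:
  kt,st=redknob(T,(345,180,380,215)); print(kt,st)
except Exception as e: print(e)
print(w2px(S,o['position']),w2px(T,o['position']))
```

```text
{'time': 3.1, 'q': array([-0.4299,  0.5054,  1.6578,  0.0001,  0.9851, -2.2296]), 'joint_velocities': array([ 0.0134, -0.0459, -0.0375, -0.002 ,  0.0311, -0.0013]), 'joint_torque': array([ -0.4805, -39.3006, -15.0473,  -0.0744,  -0.2364,  -0.004 ]), 'position': array([ 0.5407, -0.1258,  0.1699]), 'tool_rot': array([-0.1142,  0.9935,  0.0018, -0.0029]), 'ft_force': array([-0.8088,  0.3263, -0.1492]), 'moment': array([0.1063, 0.0549, 0.0032]), 'grip_width': 0.043255166699984755}
[302.6596 218.2766] [299 215   8   8  47]
attempt to get argmax of an empty sequence
[301.0336 189.3173] [365.2291 189.8422]
```

View pics/side1z.png

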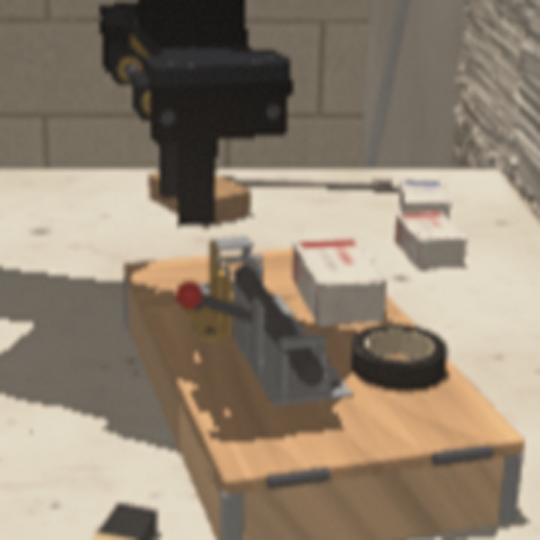

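View pics/top1z.png

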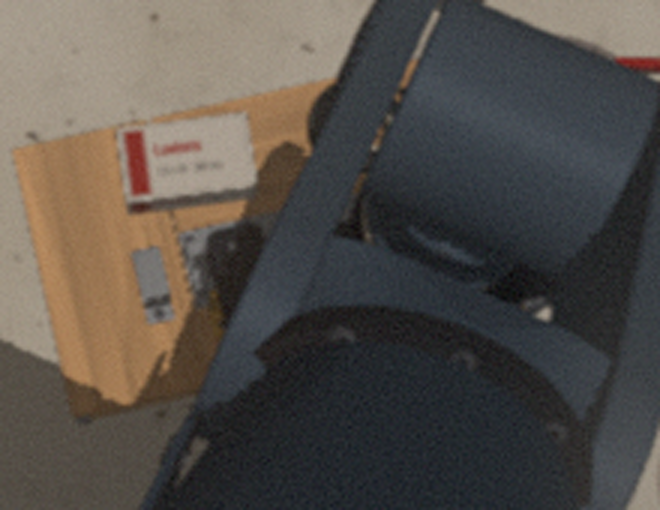

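>>> move_arm(rows=[3.5,-2.5,0,0,0,0,0.5,0,0,-25,0,0,0,0.5,0,0,-25,0,0,0,0,0.5,0,0,-15,0,0,0,0.5,0,0,-8,0,0,0,0.5,0,0,0,0,0,0,0.5])

```text
$.rows: bad value
```

Run:
```python
from h import *
S=snap('side','side2');d=S
b=(270,160,370,260)
a=d['color'][b[1]:b[3],b[0]:b[2],::-1]; cv2.imwrite('pics/side2z.png',cv2.resize(a,None,fx=5,fy=5,interpolation=cv2.INTER_CUBIC))
o=robot.get_obs(); print(o['position'],o['ft_force'],w2px(S,o['position']),w2px(S,o['position']+[0,0,.017]))
```

```text
[ 0.54334458 -0.12619224  0.17341016] [0.4795708  1.14634987 0.41475035] [301.3462476  188.94589073] [301.31592224 180.31874296]
```

View pics/side2z.png

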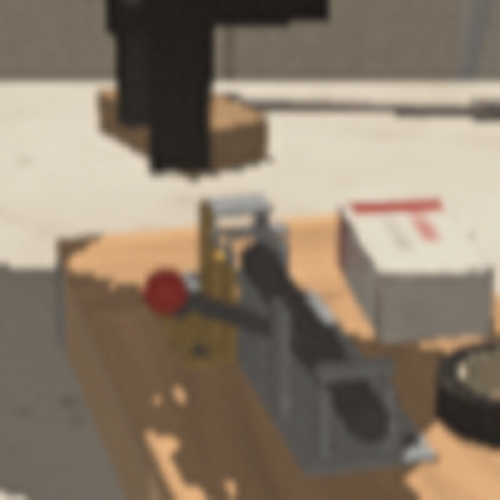

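>>> move_arm(rows=[1,-2.5,0,0,0,0,0.5,0,0,-25,0,0,0,0.5,0,0,-25,0,0,0,0.5,0,0,-16,0,0,0,0.5,0,0,-10,0,0,0,0.5,0,0,0,0,0,0,0.5])

```text
time: 3.85
position: [0.5436, -0.1285, 0.0962]
tool_rot: [-0.115, 0.993, 0.0, -0.0]
ft_force: [-0.5, 0.4, -0.0]
grip_width: 0.0436
```

Run:
```python
from h import *
S=snap('side','side3');d=S
b=(270,160,370,260)
a=d['color'][b[1]:b[3],b[0]:b[2],::-1]; cv2.imwrite('pics/side3z.png',cv2.resize(a,None,fx=5,fy=5,interpolation=cv2.INTER_CUBIC))
o=robot.get_obs(); print(o['position'],o['ft_force'],w2px(S,o['position']),w2px(S,o['position']+[0,0,.017]))
```

```text
[ 0.54414099 -0.12869462  0.09695212] [-0.2145804  0.9285446  0.0668805] [301.87650359 226.56960523] [301.8515532  218.54252302]
```

View pics/side3z.png

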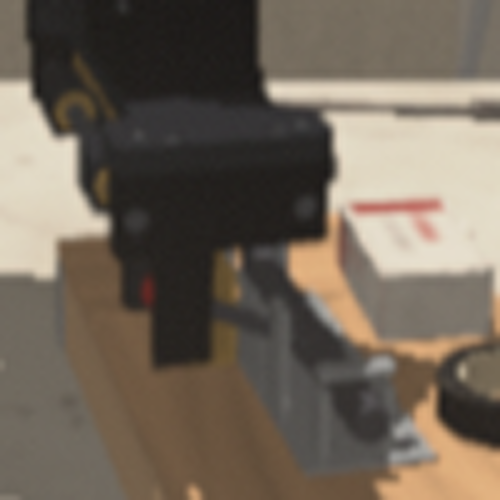

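>>> move_arm(rows=[0,0,0,0,0,0,0.75,0,0,0,0,0,0,0.85,0,0,0,0,0,0,0.9,0,0,0,0,0,0,0.9,0,0,0,0,0,0,0.9], grip_force=5)

```text
time: 4.4
position: [0.5439, -0.1284, 0.0969]
tool_rot: [-0.115, 0.993, 0.0, 0.0]
ft_force: [0.2, 1.1, 0.7]
grip_width: 0.0168
```

>>> move_arm(rows=[0,0,0,0,0,0,0.9,0,0,0,0,0,0,0.9,2.2,0.5,4.6,0,0,0,0.9,2.7,0.6,4.2,0,0,0,0.9,0,0,0,0,0,0,0.9], grip_force=12)

```text
time: 4.9
position: [0.5486, -0.1273, 0.1056]
tool_rot: [-0.115, 0.993, 0.0, -0.0]
ft_force: [-0.5, 1.2, -0.5]
grip_width: 0.0169
```

Run:
```python
from h import *
S=snap('side','side4');d=S
b=(270,160,370,260)
a=d['color'][b[1]:b[3],b[0]:b[2],::-1]; cv2.imwrite('pics/side4z.png',cv2.resize(a,None,fx=5,fy=5,interpolation=cv2.INTER_CUBIC))
o=robot.get_obs(); print(o['position'],o['ft_force'],w2px(S,o['position']),o['grip_width'])
```

```text
[ 0.54847533 -0.12734472  0.10538135] [ 0.41382062  1.33825097 -0.85110869] [304.11548799 222.31040985] 0.017042582420059373
```

View pics/side4z.png

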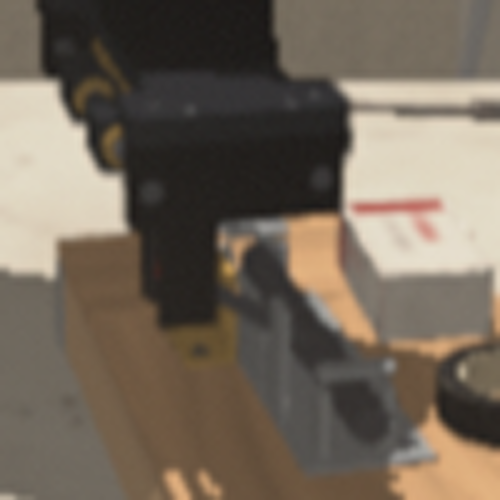

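>>> move_arm(rows=[3,0.7,4.1,0,0,0,0.9,3.2,0.7,3.9,0,0,0,0.9,4.9,1.1,4.7,0,0,0,0.9,5,1.2,4.2,0,0,0,0.9,0,0,0,0,0,0,0.9,0,0,0,0,0,0,0.9])

```text
time: 5.55
position: [0.5648, -0.1238, 0.1226]
tool_rot: [-0.115, 0.993, -0.0, 0.0]
ft_force: [-2.1, 0.5, 1.5]
grip_width: 0.0171
```

Run:
```python
from h import *
S=snap('side','side5');d=S
b=(270,160,370,260)
a=d['color'][b[1]:b[3],b[0]:b[2],::-1]; cv2.imwrite('pics/side5z.png',cv2.resize(a,None,fx=5,fy=5,interpolation=cv2.INTER_CUBIC))
o=robot.get_obs(); print(o['position'],o['ft_force'],w2px(S,o['position']),o['grip_width'])
```

```text
[ 0.56462244 -0.12385192  0.12241222] [-2.425855    0.89265424  1.6372501 ] [312.50781944 213.48572802] 0.016478949871100414
```

View pics/side5z.png

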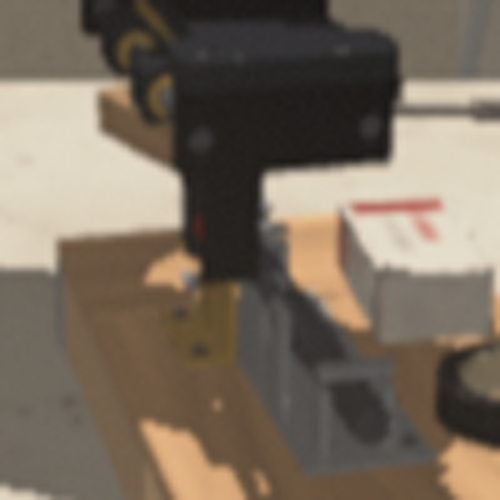

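>>> move_arm(rows=[-0.45,1.95,0,0,0,0,0.9,-0.45,1.95,0,0,0,0,0.9,-0.45,1.95,0,0,0,0,0.9,-0.45,1.95,0,0,0,0,0.9])

```text
time: 6.0
position: [0.5631, -0.1165, 0.1225]
tool_rot: [-0.115, 0.993, -0.0, 0.0]
ft_force: [-2.2, -4.3, 2.4]
grip_width: 0.0168
```

>>> move_arm(rows=[-0.57,2.45,0,0,0,0,0.9,-0.57,2.45,0,0,0,0,0.9,-0.57,2.45,0,0,0,0,0.9,-0.57,2.45,0,0,0,0,0.9])

```text
time: 6.4
position: [0.5604, -0.106, 0.1223]
tool_rot: [-0.115, 0.993, -0.0, -0.0]
ft_force: [-2.7, -3.4, 3.9]
grip_width: 0.0166
```

Run:
```python
from h import *
S=snap('side','side6');d=S
b=(270,160,370,260)
a=d['color'][b[1]:b[3],b[0]:b[2],::-1]; cv2.imwrite('pics/side6z.png',cv2.resize(a,None,fx=5,fy=5,interpolation=cv2.INTER_CUBIC))
o=robot.get_obs(); print(o['position'],o['ft_force'],w2px(S,o['position']),o['grip_width'])
```

```text
[ 0.56017124 -0.10548809  0.12227647] [-2.01504483 -3.74269664  5.19507574] [310.08248235 209.83653727] 0.01677908735625804
```

View pics/side6z.png

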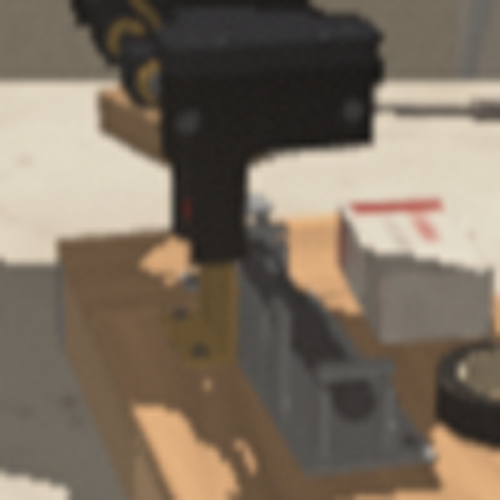

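>>> move_arm(rows=[0,0,1.5,0,0,0,0.9,-0.45,1.95,0,0,0,0,0.9,0,0,0,0,0,0,0.9])

```text
time: 6.75
position: [0.561, -0.104, 0.1234]
tool_rot: [-0.115, 0.993, 0.0, 0.001]
ft_force: [2.0, -2.5, -3.9]
grip_width: 0.0168
```

Run:
```python
from h import *
T=dict(np.load('top0.npz'));S=dict(np.load('side0.npz'))
th=np.radians(13.1);X=np.array([np.cos(th),np.sin(th),0]);Y=np.array([-np.sin(th),np.cos(th),0])
O=np.array([.6036,-.1146,.06])
P=lambda x,y,z:O+X*x+Y*y+np.array([0,0,z])
outs=[]
for d,(x0,y0,w,h),f,n in((T,(290,170,75,45),10,'t'),(S,(290,190,50,50),12,'s')):
    a=cv2.resize(np.ascontiguousarray(d['color'][y0:y0+h,x0:x0+w,::-1]),None,fx=f,fy=f,interpolation=cv2.INTER_CUBIC)
    a=np.clip(a.astype(float)*1.5,0,255).astype(np.uint8)
    for z,c in((.054,(0,0,255)),(.042,(0,255,0))):
        for y in range(30,101,10):
            u=w2px(d,P(-.024,y/1000,z)); q=((u-[x0,y0]+.5)*f).astype(int)
            cv2.circle(a,tuple(int(v) for v in q),2,c,-1); cv2.putText(a,str(y),(int(q[0]),int(q[1])-4),0,.35,c,1)
    cv2.imwrite(f'pics/br_{n}.png',a)
```

```text
(no output)
```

View pics/br_t.png

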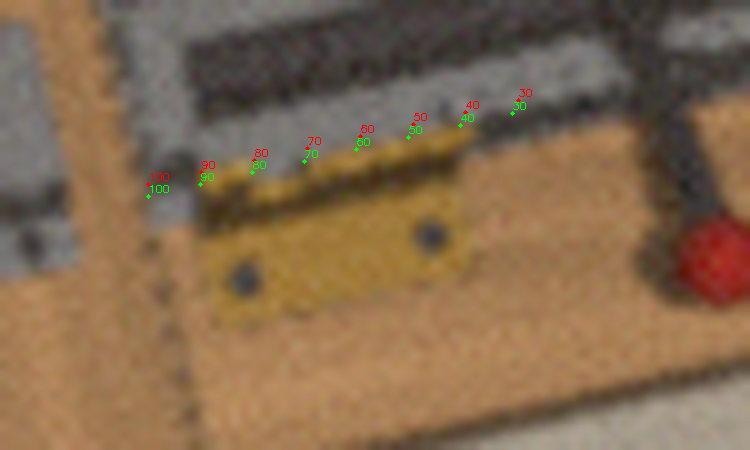

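View pics/br_s.png

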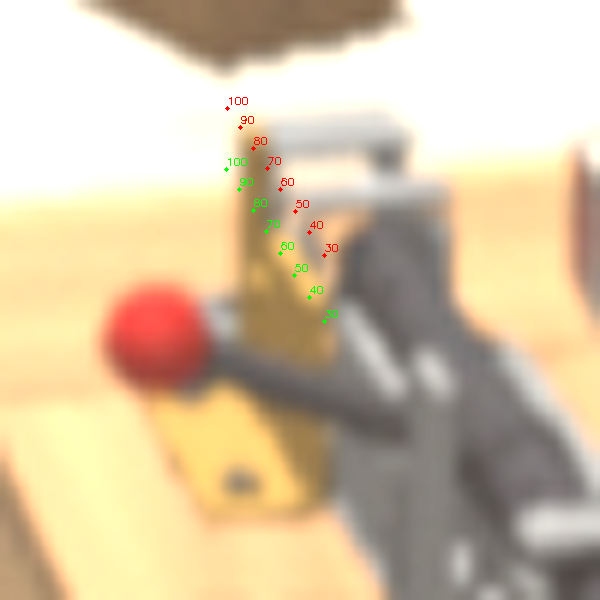

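>>> move_arm(rows=[-0.52,2.24,-0.5,0,0,0,0.9,-0.52,2.24,0,0,0,0,0.9,-0.52,2.24,0,0,0,0,0.9,-0.52,2.24,0,0,0,0,0.9,-0.52,2.24,0,0,0,0,0.9])

```text
time: 7.25
position: [0.5579, -0.0929, 0.1231]
tool_rot: [-0.115, 0.993, -0.0, 0.0]
ft_force: [3.0, -1.8, -4.4]
grip_width: 0.0166
```

>>> move_arm(rows=[0,2.33,-0.6,0,0,0,0.9,-0.52,2.24,0,0,0,0,0.9,-0.52,2.24,0,0,0,0,0.9,-0.52,2.24,0,0,0,0,0.9,0,0,0,0,0,0,0.9])

```text
time: 7.75
position: [0.5555, -0.0835, 0.1228]
tool_rot: [-0.115, 0.993, 0.0, -0.0]
ft_force: [-0.9, -2.0, 0.5]
grip_width: 0.0165
```

>>> move_arm(rows=[-0.34,1.46,0,0,0,0,0.9,-0.34,1.46,0,0,0,0,0.9,-0.23,0.97,0,0,0,0,0.9], grip_force=8)

```text
time: 8.05
position: [0.5548, -0.0801, 0.1228]
tool_rot: [-0.115, 0.993, -0.0, -0.0]
ft_force: [-1.7, -2.5, 2.7]
grip_width: 0.0169
```

>>> move_arm(rows=[-0.17,0.73,0,0,0,0,0.9,-0.17,0.73,0,0,0,0,0.9])

```text
time: 8.25
position: [0.5546, -0.0787, 0.1228]
tool_rot: [-0.115, 0.993, -0.0, -0.0]
ft_force: [-2.7, -4.1, 3.9]
grip_width: 0.017
```

>>> move_arm(rows=[-0.17,0.73,0,0,0,0,0.9,-0.17,0.73,0,0,0,0,0.9])

```text
time: 8.45
position: [0.5542, -0.0772, 0.1228]
tool_rot: [-0.115, 0.993, -0.0, -0.0]
ft_force: [-2.1, -3.1, 2.3]
grip_width: 0.0172
```

>>> move_arm(rows=[-0.2,0.88,0,0,0,0,0.9,-0.2,0.88,0,0,0,0,0.9])

```text
time: 8.65
position: [0.5538, -0.0754, 0.1227]
tool_rot: [-0.115, 0.993, 0.0, -0.0]
ft_force: [-3.0, -3.5, 4.6]
grip_width: 0.0169
```

>>> move_arm(rows=[-0.2,0.88,0,0,0,0,0.9,-0.2,0.88,0,0,0,0,0.9])

```text
time: 8.85
position: [0.5534, -0.0736, 0.1227]
tool_rot: [-0.115, 0.993, 0.0, -0.0]
ft_force: [-3.7, -2.7, 4.5]
grip_width: 0.0167
```

>>> move_arm(rows=[-0.2,0.88,0,0,0,0,0.9,-0.2,0.88,0,0,0,0,0.9])

```text
time: 9.05
position: [0.5529, -0.0718, 0.1227]
tool_rot: [-0.115, 0.993, 0.0, -0.0]
ft_force: [-2.5, -4.1, 5.1]
grip_width: 0.0171
```

>>> move_arm(rows=[-0.3,0.8,0.6,0,0,0,0.9,-0.2,0.88,0,0,0,0,0.9])

```text
time: 9.25
position: [0.5531, -0.0702, 0.1232]
tool_rot: [-0.115, 0.993, -0.0, 0.0]
ft_force: [-2.4, -3.1, 3.1]
grip_width: 0.0169
```

>>> move_arm(rows=[-0.2,0.88,0.2,0,0,0,0.9,-0.2,0.88,0,0,0,0,0.9])

```text
time: 9.45
position: [0.5528, -0.0684, 0.1233]
tool_rot: [-0.115, 0.993, -0.0, 0.0]
ft_force: [-0.0, -2.6, 2.0]
grip_width: 0.0171
```

>>> move_arm(rows=[-0.2,0.88,0,0,0,0,0.9,-0.2,0.88,0,0,0,0,0.9])

```text
time: 9.65
position: [0.5523, -0.0667, 0.1233]
tool_rot: [-0.115, 0.993, -0.0, 0.0]
ft_force: [0.1, -3.0, -0.0]
grip_width: 0.017
```

>>> move_arm(rows=[-0.2,0.88,0,0,0,0,0.9,-0.2,0.88,0,0,0,0,0.9])

```text
time: 9.85
position: [0.5518, -0.0649, 0.1233]
tool_rot: [-0.115, 0.993, -0.0, 0.0]
ft_force: [0.4, -2.7, -0.1]
grip_width: 0.0171
```

Run:
```python
from h import *
d=snap('side','side7')
b=(285,165,345,225)
a=d['color'][b[1]:b[3],b[0]:b[2],::-1]; cv2.imwrite('pics/side7z.png',np.clip(cv2.resize(a,None,fx=9,fy=9,interpolation=cv2.INTER_CUBIC)*1.4,0,255).astype(np.uint8))
```

```text
(no output)
```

View pics/side7z.png

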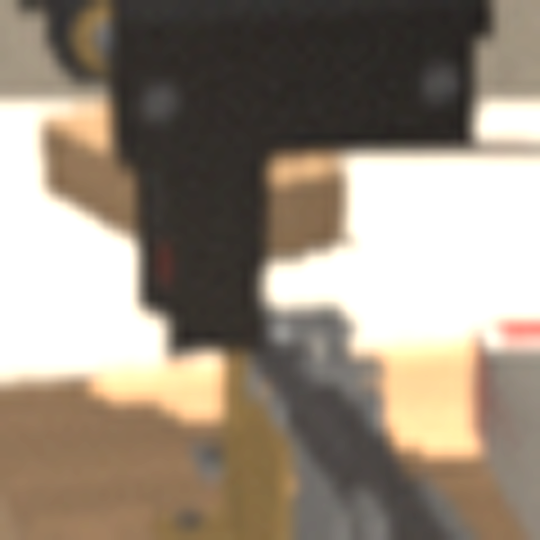

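>>> move_arm(rows=[-0.2,0.88,0,0,0,0,0.9,-0.2,0.88,0,0,0,0,0.9])

```text
time: 10.1
position: [0.5514, -0.0632, 0.1234]
tool_rot: [-0.115, 0.993, -0.0, 0.0]
ft_force: [0.7, -3.1, -1.6]
grip_width: 0.0169
```

>>> move_arm(rows=[-2.35,-0.55,-1.7,0,0,0,0.9,-2.35,-0.55,-1.9,0,0,0,0.9,0,0,0,0,0,0,0.9])

```text
time: 10.4
position: [0.5463, -0.0642, 0.1194]
tool_rot: [-0.115, 0.993, 0.0, 0.0]
ft_force: [2.4, -1.1, -2.9]
grip_width: 0.0173
```

>>> move_arm(rows=[0,0.9,-0.4,0,0,0,0.9,-0.2,0.88,0,0,0,0,0.9])

```text
time: 10.6
position: [0.5462, -0.0626, 0.1195]
tool_rot: [-0.115, 0.993, -0.0, -0.0]
ft_force: [1.5, -2.1, -0.5]
grip_width: 0.0169
```

>>> move_arm(rows=[-0.2,0.88,0,0,0,0,0.9,-0.2,0.88,0,0,0,0,0.9])

```text
time: 10.8
position: [0.5458, -0.0607, 0.1195]
tool_rot: [-0.115, 0.993, -0.0, -0.0]
ft_force: [0.6, -2.3, -0.6]
grip_width: 0.017
```

>>> move_arm(rows=[-0.2,0.88,0,0,0,0,0.9,-0.2,0.88,0,0,0,0,0.9])

```text
time: 11.0
position: [0.5454, -0.059, 0.1195]
tool_rot: [-0.115, 0.993, -0.0, -0.0]
ft_force: [0.5, -2.4, 0.2]
grip_width: 0.0171
```

>>> move_arm(rows=[-0.2,0.88,0,0,0,0,0.9,-0.2,0.88,0,0,0,0,0.9])

```text
time: 11.2
position: [0.5449, -0.0572, 0.1195]
tool_rot: [-0.115, 0.993, -0.0, -0.0]
ft_force: [0.1, -2.5, -0.2]
grip_width: 0.0167
```

>>> move_arm(rows=[-0.2,0.88,0,0,0,0,0.9,-0.2,0.88,0,0,0,0,0.9])

```text
time: 11.4
position: [0.5445, -0.0554, 0.1195]
tool_rot: [-0.115, 0.993, 0.0, -0.0]
ft_force: [0.0, -2.0, 0.4]
grip_width: 0.0169
```

>>> move_arm(rows=[-0.2,0.88,0,0,0,0,0.9,-0.2,0.88,0,0,0,0,0.9])

```text
time: 11.6
position: [0.5441, -0.0537, 0.1195]
tool_rot: [-0.115, 0.993, 0.0, -0.0]
ft_force: [-0.5, -2.9, -0.4]
grip_width: 0.0173
```

>>> move_arm(rows=[-0.2,0.88,0,0,0,0,0.9,-0.2,0.88,0,0,0,0,0.9])

```text
time: 11.8
position: [0.5437, -0.0519, 0.1195]
tool_rot: [-0.115, 0.993, 0.0, -0.0]
ft_force: [-1.4, -2.8, 1.2]
grip_width: 0.0172
```

>>> move_arm(rows=[-0.2,0.88,0,0,0,0,0.9,-0.2,0.88,0,0,0,0,0.9])

```text
time: 12.0
position: [0.5433, -0.0502, 0.1194]
tool_rot: [-0.115, 0.993, 0.0, -0.0]
ft_force: [-0.8, -2.9, 1.0]
grip_width: 0.0167
```

>>> move_arm(rows=[-0.2,0.88,0,0,0,0,0.9,-0.2,0.88,0,0,0,0,0.9])

```text
time: 12.2
position: [0.5432, -0.0492, 0.1196]
tool_rot: [-0.115, 0.993, -0.001, 0.0]
ft_force: [-1.5, -6.7, 0.9]
grip_width: 0.0166
```

>>> move_arm(rows=[0.3,-1.3,0,0,0,0,0.9,0.3,-1.2,0,0,0,0,0.9,0,0,0,0,0,0,0.9])

```text
time: 12.5
position: [0.5427, -0.0498, 0.1191]
tool_rot: [-0.114, 0.993, 0.001, -0.001]
ft_force: [-1.6, 1.9, -0.1]
grip_width: 0.0171
```

Run:
```python
from h import *
for i in range(5):
    robot.camera('side'); o=robot.get_obs(); print(o['time'],o['position'].round(4),o['ft_force'].round(1),o['tool_rot'].round(4))
```

```text
12.55 [ 0.5427 -0.0498  0.1191] [-1.   2.   1.1] [-1.146e-01  9.934e-01  1.100e-03 -9.000e-04]
12.6 [ 0.5427 -0.0499  0.1191] [-1.1  3.1  1. ] [-1.146e-01  9.934e-01  1.000e-03 -9.000e-04]
12.65 [ 0.5428 -0.05    0.1191] [-1.7  2.3  0.5] [-1.147e-01  9.934e-01  9.000e-04 -9.000e-04]
12.7 [ 0.5429 -0.0501  0.1191] [-0.9  2.6  1.2] [-1.148e-01  9.934e-01  7.000e-04 -8.000e-04]
12.75 [ 0.543  -0.0503  0.1192] [-1.6  2.3  0.9] [-1.148e-01  9.934e-01  6.000e-04 -7.000e-04]
```

>>> move_arm(rows=[0,0,0,0,0,0,0.9,0,0,0,0,0,0,0.9,0,0,0,0,0,0,0.9,0,0,0,0,0,0,0.9,-2.1,-0.5,-1.9,0,0,0,0.9,-2,-0.5,-2,0,0,0,0.9])

```text
time: 13.35
position: [0.5395, -0.0521, 0.1155]
tool_rot: [-0.115, 0.993, -0.0, 0.0]
ft_force: [-2.7, 2.0, 1.6]
grip_width: 0.0168
```

>>> move_arm(rows=[-2,-0.3,-2.1,0,0,0,0.9,-1.8,-0.2,-2.2,0,0,0,0.9])

```text
time: 13.55
position: [0.5357, -0.0529, 0.1111]
tool_rot: [-0.115, 0.993, -0.0, 0.0]
ft_force: [-1.9, -0.4, 2.5]
grip_width: 0.0173
```

>>> move_arm(rows=[-2.2,-0.5,-2.6,0,0,0,0.9,-2.1,-0.5,-2.7,0,0,0,0.9,-1.9,-0.4,-2.8,0,0,0,0.9,0,0,0,0,0,0,0.9])

```text
time: 13.95
position: [0.53, -0.0542, 0.1028]
tool_rot: [-0.115, 0.993, -0.0, 0.001]
ft_force: [0.7, -0.0, -0.1]
grip_width: 0.0167
```

>>> move_arm(rows=[-1.3,-0.3,-2.3,0,0,0,0.9,-1.2,-0.3,-2.3,0,0,0,0.9,0,0,0,0,0,0,0.9])

```text
time: 14.25
position: [0.5276, -0.0548, 0.0984]
tool_rot: [-0.115, 0.993, -0.0, 0.001]
ft_force: [1.8, -0.6, -0.9]
grip_width: 0.017
```

>>> move_arm(rows=[0,0,0,0,0,0,0.75,0,0,0,0,0,0,0.6,0,0,0,0,0,0,0.5,0,0,0,0,0,0,0.5,0,0,0,0,0,0,0.5])

```text
time: 14.75
position: [0.527, -0.0544, 0.0986]
tool_rot: [-0.115, 0.993, 0.0, -0.0]
ft_force: [0.5, 0.3, 0.2]
grip_width: 0.0411
```

>>> move_arm(rows=[0,0,10,0,0,0,0.5,0,0,20,0,0,0,0.5,0,0,30,0,0,0,0.5,0,0,40,0,0,0,0.5,-20,0,30,0,0,0,0.5,-40,0,0,0,0,0,0.5,-30,30,0,0,0,0,0.5,-10,45,0,0,0,0,0.5,0,45,0,0,0,0,0.5,0,45,0,0,0,0,0.5,0,45,0,0,0,0,0.5,0,45,0,0,0,0,0.5])

```text
time: 15.95
position: [0.4268, 0.2023, 0.2295]
tool_rot: [-0.115, 0.993, -0.0, 0.001]
ft_force: [1.1, 0.3, 0.3]
grip_width: 0.0436
```

>>> move_arm(rows=[0,45,0,0,0,0,0.5,0,45,0,0,0,0,0.5,0,45,0,0,0,0,0.5,0,0,0,0,0,0,0.5,0,0,0,0,0,0,0.5])

```text
time: 16.45
position: [0.4265, 0.3362, 0.2289]
tool_rot: [-0.116, 0.993, -0.0, 0.0]
ft_force: [0.2, 0.2, 0.2]
grip_width: 0.0435
```

Run:
```python
from h import *
T=snap('top','top9');S=snap('side','side9')
print(robot.get_obs()['time'],robot.get_obs()['position'])
for d,n,b in((T,'top9',(220,90,450,270)),(S,'side9',(240,160,420,320))):
    a=d['color'][b[1]:b[3],b[0]:b[2],::-1]; cv2.imwrite('pics/'+n+'z.png',cv2.resize(a,None,fx=3.4,fy=3.3,interpolation=cv2.INTER_CUBIC))
try:
  k=[redknob(T,(280,170,345,240))[0],redknob(S,(290,185,318,225))[0]];p,e=tri([T,S],k);print(k,p,e)
  th=np.radians(13.1);v=p-[.5442,-.1285,.1157];print('dX',v[0]*np.cos(th)+v[1]*np.sin(th),'dY',-v[0]*np.sin(th)+v[1]*np.cos(th),'dz',v[2])
except Exception as e: print(e)
```

```text
16.55 [0.42666553 0.33459555 0.22873479]
[array([322.55172414, 205.        ]), array([294.74358974, 203.12820513])] [ 0.52709317 -0.05554442  0.11612767] 0.0022703334545517476
dX -0.00012616312437806546 dY 0.07493426355154652 dz 0.0004276723457510567
```

View pics/top9z.png

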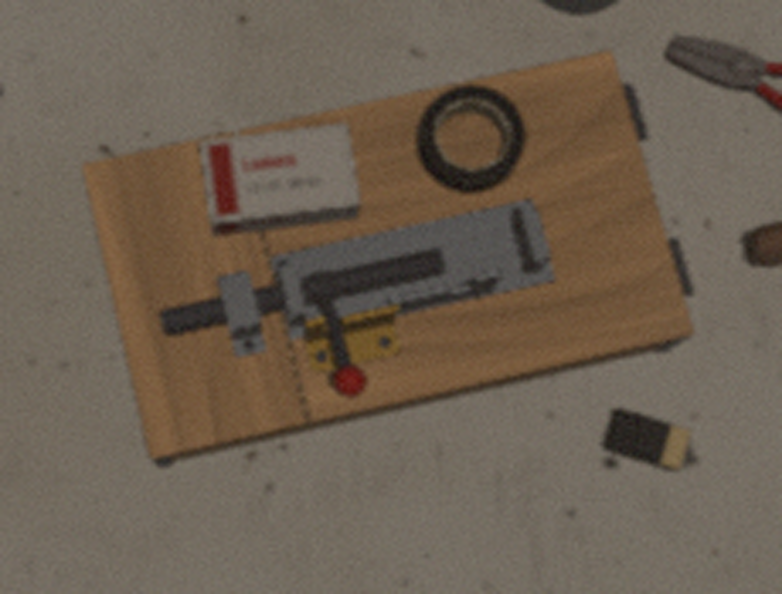

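View pics/side9z.png

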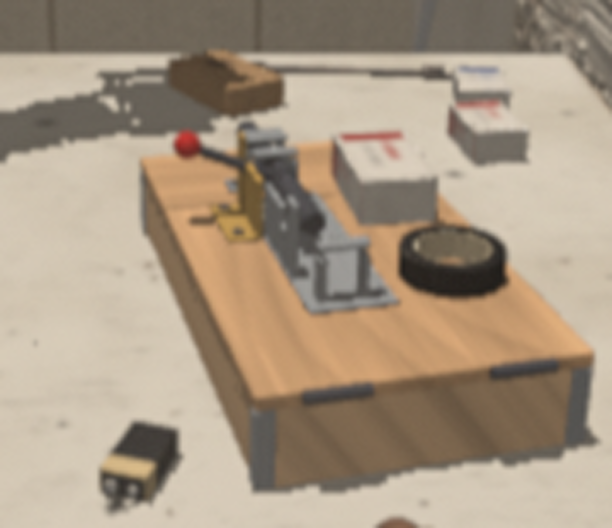

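The pictures show the bolt through the keeper. The knob, at top-view zoom (348,380), is at the same height and X as at home (dX -0.1 mm, dz +0.4 mm), 75 mm further along +y. So the handle is fully down, and the tape, carton and battery have not moved.

```bash
python3 -c "
from rig import robot
print(robot.hand_in())"
```

```text
the job is handed in; nothing more can be done
None
```

The bolt is shot into the keeper and its handle is down in the brass notch, and I've handed the job in at about 16.6 s of the 43 s allowed. The hand-in gives no verdict, so this rests on my own checks.

**What I did:** I gripped the knob and lifted the handle to a reading of about 0.5, then slid the bolt along. Past the steel rim I lowered the handle to about 0.42 and felt forward in 1.8 mm steps. It met the brass stop at roughly 78 mm of slide, with 6.7 N at the wrist, about 3 N of which was sliding friction. I backed off about 2 mm, lowered the handle into the notch without resistance, let go and drew the arm clear.

**Last checks:**
- **Bolt and handle:** the knob ended about 75 mm along the bolt's axis from where it started. Its height changed by 0.4 mm and its sideways position by 0.1 mm, so the handle reads close to 0. The top picture shows the bolt through the keeper.
- **Loose items:** the tape, carton and battery look unmoved in the pictures; I did not measure their positions.
- **Forces:** each axis of wrist force stayed under about 7 N in every reading. I only read it at the end of each move, and the contact force on the catches was not measured directly.

**Small disagreements:**
- The two cameras' lines of sight to the knob missed each other by about 2 mm, which is within the stated calibration.
- The fingers read 17 mm on the 18 mm knob.

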